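# Seat the travel cup in the V-shaped opening aid and crack its lid

### The job

Bring the aluminium travel cup to the V-shaped one-hand opening aid and push it in until it stands centred against both rubber-faced jaws. Keep it pressed firmly home (about 15 N; do not ram it, it dents) and turn its lid a sixth of a turn anticlockwise to break the seal. Leave the cup standing upright and centred in the jaws with the loosened lid on it, and disturb nothing else on the crate.

Things in the scene. Friction and masses are not known exactly. Their poses are not given: they have to be found in the camera images.
- cup: Travel cup, plain aluminium: upright cylinder 68 mm in diameter, 84 mm high, 0.26 to 0.46 kg with its lid. Origin: centre of its underside, on the crate's flat top 60 mm above the work surface; z up. The lid's thread takes about 0.25 N m to turn, more than the friction under the cup: cup and lid turn together unless the cup is pressed into the jaws with some 12 N or more, the aid standing against its screws.
- lid_top (a point): Centre of the top of the cup's screw lid, 127 mm above the cup's underside. The lid is a ribbed aluminium cylinder 60 mm in diameter and 40 mm high, coaxial with the cup, from 87 to 127 mm above the underside (a low grey sip flap lies across its top, rising 2 mm).
- lid (a joint): Turn of the lid on the cup: 0 = screwed tight (start); grows as the lid is turned anticlockwise seen from above; it stays where it is left. A sixth of a turn = 1.05.
- holder: One-hand opening aid, plain beech: two upright jaws 74 mm high in a V of 60 degrees, joined by a block at the closed end, no floor. Origin: on the crate's top, where the axis of the seated cup must stand. x: level, from the open mouth to the closed end (the way to push); y: left of that; z up. Its slotted feet let it slide along +x under 3 N, by an unknown 0 to 15 mm, until the screws stop it.
- jaw_left: The holder's jaw on its +y side (moves with it; same origin and axes as the holder): rubber-faced beech, 85 mm long, 18 mm thick, 74 mm high. Its inner face runs from x = 38, y = 17 mm to the mouth at x = -36, y = 60 mm; a 10 mm high screwed foot lies outside.
- jaw_right: The holder's jaw on its -y side, mirror image of jaw_left (same origin and axes as the holder).
- vase: Empty glass vase, 62 mm in diameter, 108 mm high, standing upright on the crate. Bystander. Origin: centre of its underside; z up.
- bangle: Wooden bangle lying flat, 78 mm outside diameter, 16 mm high. Bystander. Origin: centre of its underside.
- phone_stand: Red hard silicone phone stand, foot 85 x 70 mm, 92 mm high. Bystander. Origin: centre of its underside.
- jewel_box: Pink plastic jewellery box with a hinged lid, 110 x 150 mm, 70 mm high plus a knob, fixed to the crate. Bystander. Origin: centre of its underside.
- jewel_lid (a joint): Opening angle of the jewellery box's hinged lid: 0 = shut (start). Leave it shut.
There are look-alikes about, which are no part of the job. Leave any turquoise look-alike of the cup alone.

How it is judged:
By the outcome, as a careful person would: the job done as asked, in the order asked, and still so for the second after the job is handed in, with the robot touching nothing.
It also fails if it takes over 72 s, if anything falls off the work surface, if the arm or the gripper's body presses on something with over 40 N, if the wrist force passes 120 N, or if a joint passes its speed limit or range.

### The arm

A 6-joint arm with a two-finger parallel gripper is mounted at the origin on the work surface. World frame = base frame: x ahead of the robot, y to its left, z up, the work surface at z = 0. Lengths are in m, angles in rad, forces in N, time in s.
With the tool pointing down it reaches from about 0.375 to 0.9 m from the base axis. Payload 3.1 kg.
Tool frame: the origin (TCP) lies on the mounting face of the last link; the fingertips stand 182 mm ahead of it and the grasp point (between the pads) lies 164 mm ahead of it; z points along the fingers, y is the direction in which the jaws open and shut (so a half turn about z gives the same grasp; the last joint's range is limited). The gripper opens to 87 mm and grips with 3 to 60 N. Pads are 19 mm wide; open, the fingers measure 117 mm over their backs; the gripper's body (75 mm by 190 mm) begins 51 mm behind the grasp point.
Start: joints at [-1.49, 0.527, 1.433, -0, 1.181, -0.178], TCP at [0.161, -0.604, 0.405] pointing down, gripper open.
Joint ranges: [-3.08, 3.08], [-0.75, 2.2], [0.22, 2.44], [-1.43, 4.57], [0, 2.65], [-2.85, 2.85]. Speed limits (rad/s): [2.79, 2.79, 3.14, 3.14, 3.14, 3.14].

### API

Orientations are given as a unit quaternion [x, y, z, w].
In Python, from rig import robot, camera, camera_model gives the robot as it stands.
- The arm moves only by the tool drive_tool, never from a script. Its argument "plan" is a list that holds one entry, the list of rows, each a list of 6 numbers: the shift along the world's x, y, z in units of 2.5 cm (1.0 is 2.5 cm), then the turn, a rotation vector about the world's x, y, z in units of 6 degrees (1.0 is 6 degrees). A call has 1 to 8 rows; each row shifts and turns the commanded pose from where the row before left it; what a row does not reach is not made up. A row lasts 1/8 s, in which the tool goes at most 62.5 mm and 10.7 degrees, less where a joint would pass 70% of its speed; a pose out of reach is approached as far as the arm can. A call with a number of a shift or a turn outside -1 to 1 is refused whole. A call with a gripper value outside its range is refused whole. "grip" is the closure, from 0 (fully open) to 1 (shut), set as the call begins (left out, the last holds). The fingers move at their own pace and stop on an object; "force" is the grip in N (left out, the last holds). Time passes only in rows, so rows that do not move let the fingers close. It gives the time, the measured TCP pose, the force and the opening at its end, in the units of the state.
- robot.get_obs(): the state, without advancing time (a new reading comes with each control period).
- camera(name): name is "scene" or "top" or "wrist"; returns the picture (480x640x3 uint8, red, green, blue); there is no depth.
- camera_model(name): a dict with "K" (3x3 intrinsics, pixels), "k1" (the pictures are not rectified: a ray, as slopes to the right and down, at radius r is drawn at 1 + k1 r^2 times it, then the intrinsics apply), "world_to_cam" (4x4, takes a point from world to camera coordinates); the wrist camera has in their place "tool_from_camera" (4x4, takes a point from camera to tool coordinates, whose origin is the TCP and whose axes are the flange's). Camera axes: x right, y up, looking along -z (the intrinsics and any distortion apply to the point x, -y, -z); pixel columns grow to the right and rows downward; lengths in m; the calibration is good to about 2 mm. A picture is of the moment at which its call begins: read the wrist's pose just before it. camera_model takes no time and is no camera call.
- robot.hand_in(): hands the job in, once; it reports no verdict.
The state is a dict: "time": time; "q": joint angles; "joint_velocities": joint speeds; "joint_torque": joint torques, N m; "position": TCP position; "tool_rot": TCP orientation; "ft_force": force on the tool from outside, world axes, zero at the start; "moment": the same for the moment, N m; "grip_width": finger opening in m.
Only numpy, scipy, OpenCV 4.12 (cv2) and the standard library are available. Lean on these libraries where they do the work, as an engineer would, in place of code of your own. Each camera call takes 0.05 s, during which the arm holds its last target.

## Working session

There is one attempt and no reset: what is moved stays moved. The work goes in short steps, Python scripts to look and compute and a tool call to move; the robot and the scene stay as the last step left them, time stands still between calls to the robot, and variables do not carry over. Pictures are saved under pics/ and viewed, and the job is handed in when it is done.

Besides the shell and the picture viewer there is one more tool, called after "Emit:" in YAML: its name, and indented under it one key for each argument. drive_tool: Moves the arm, as the interface text tells. Shifts and turns lie within -1 to 1; 1 stands for 2.5 cm of shift or 6 degrees of turn. Its arguments: {"type":"object","properties":{"plan":{"type":"array","items":{"type":"array","items":{"type":"array","items":{"type":"number","minimum":-1,"maximum":1}}}},"grip":{"type":"number"},"force":{"type":"number"}},"required":["plan"]}

```bash
ls; mkdir -p pics; cat > h.py <<'E'
import numpy as np, cv2
from scipy.spatial.transform import Rotation as R
from rig import robot, camera, camera_model
def ray(name,u,v,obs=None):
    m=camera_model(name);K=np.array(m["K"]);k1=m["k1"]
    x=(u-K[0,2])/K[0,0];y=(v-K[1,2])/K[1,1]
    rd=np.hypot(x,y);r=rd
    for _ in range(30): r=rd/(1+k1*r*r)
    s=r/rd if rd>0 else 1
    d=np.array([x*s,-y*s,-1.0])
    if name=="wrist":
        T=np.eye(4);T[:3,:3]=R.from_quat(obs["tool_rot"]).as_matrix();T[:3,3]=obs["position"]
        M=T@np.array(m["tool_from_camera"])
    else: M=np.linalg.inv(np.array(m["world_to_cam"]))
    return M[:3,3],M[:3,:3]@d
def onz(name,u,v,z,obs=None):
    o,d=ray(name,u,v,obs);return o+d*(z-o[2])/d[2]
def proj(name,p,obs=None):
    m=camera_model(name);K=np.array(m["K"])
    if name=="wrist":
        T=np.eye(4);T[:3,:3]=R.from_quat(obs["tool_rot"]).as_matrix();T[:3,3]=obs["position"]
        W=np.linalg.inv(T@np.array(m["tool_from_camera"]))
    else: W=np.array(m["world_to_cam"])
    c=W@np.append(p,1);x=c[0]/-c[2];y=-c[1]/-c[2];s=1+m["k1"]*(x*x+y*y)
    return K[0,0]*x*s+K[0,2],K[1,1]*y*s+K[1,2]
def save(img,n): cv2.imwrite("pics/"+n,cv2.cvtColor(img,cv2.COLOR_RGB2BGR))
E
python3 - <<'E'
from h import *
o=robot.get_obs();print(o)
for n in("scene","top","wrist"):
    save(camera(n),n+"0.png");print(n,camera_model(n))
E
```

```text
pics
{'time': 0.0, 'q': array([-1.48952468e+00,  5.28474192e-01,  1.43386440e+00, -4.59591988e-05,
        1.18137544e+00, -1.78514518e-01]), 'joint_velocities': array([ 5.10596826e-04, -1.01551652e-05, -1.20774755e-03, -1.02549279e-04,
       -1.43293463e-03, -1.25358765e-03]), 'joint_torque': array([-2.77496301e-04, -4.40042818e+01, -1.76595801e+01,  6.34020218e-02,
        5.83493756e-02, -1.58813668e-04]), 'position': array([ 0.16053372, -0.60369239,  0.40377833]), 'tool_rot': array([ 9.91574057e-01,  1.29536726e-01,  3.03270923e-05, -1.06046632e-03]), 'ft_force': array([-0.88624226, -0.96855185,  0.52499236]), 'moment': array([ 0.01291814,  0.03393773, -0.02860112]), 'grip_width': 0.08698713273890707}
scene {'K': array([[493.92696177,   0.        , 321.79978459],
       [  0.        , 493.92696177, 238.6317147 ],
       [  0.        ,   0.        ,   1.        ]]), 'k1': -0.02649681589619621, 'world_to_cam': array([[-5.72486128e-01,  8.19914402e-01, -8.30278146e-05,
         2.49582601e-01],
       [-6.05088591e-01, -4.22420672e-01,  6.74854482e-01,
         2.18079123e-01],
   
[... 577 characters left out ...]
3718697e-03,  9.78546235e-01,
        -1.56164333e+00],
       [ 0.00000000e+00,  0.00000000e+00,  0.00000000e+00,
         1.00000000e+00]])}
wrist {'K': array([[388.23943911,   0.        , 318.23851907],
       [  0.        , 388.23943911, 239.54705006],
       [  0.        ,   0.        ,   1.        ]]), 'k1': -0.002259320741632421, 'tool_from_camera': array([[ 5.91565863e-05,  9.69417240e-01,  2.45418442e-01,
         6.59476378e-02],
       [ 9.99999342e-01, -3.38615586e-04,  1.09650781e-03,
         2.31611080e-04],
       [ 1.14607609e-03,  2.45418216e-01, -9.69416621e-01,
         1.99361249e-02],
       [ 0.00000000e+00,  0.00000000e+00,  0.00000000e+00,
         1.00000000e+00]])}
```

View pics/scene0.png

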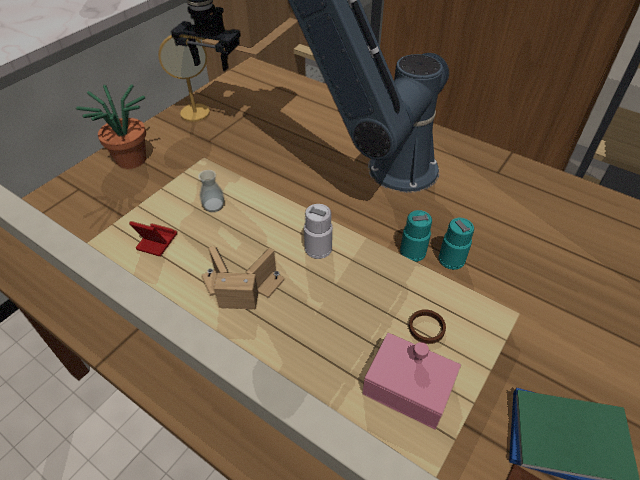

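View pics/top0.png

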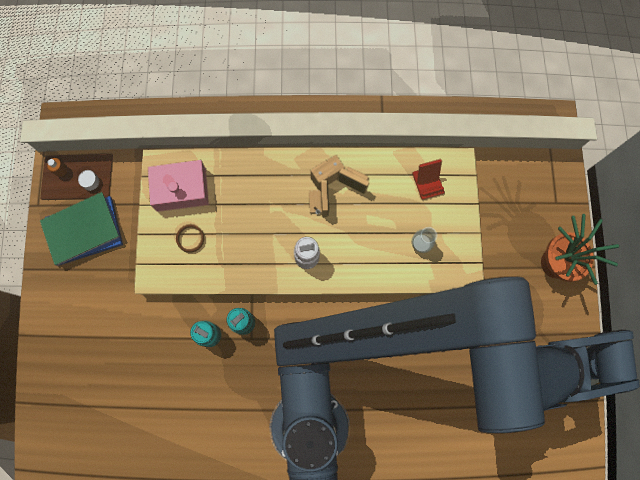

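View pics/wrist0.png

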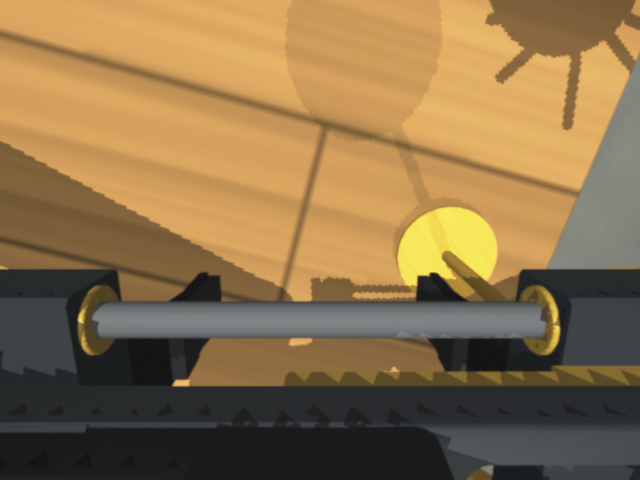

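```bash
python3 - <<'E'
import cv2
a=cv2.imread('pics/top0.png')[140:280,280:400];cv2.imwrite('pics/topc.png',cv2.resize(a,None,fx=5,fy=5,interpolation=cv2.INTER_CUBIC)[:, :600][:600] if 0 else cv2.resize(a,None,fx=4.2,fy=4.2,interpolation=cv2.INTER_CUBIC))
a=cv2.imread('pics/scene0.png')[190:320,190:350];cv2.imwrite('pics/scenec.png',cv2.resize(a,None,fx=4.5,fy=4.5,interpolation=cv2.INTER_CUBIC))
E
```

```text
(no output)
```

View pics/topc.png

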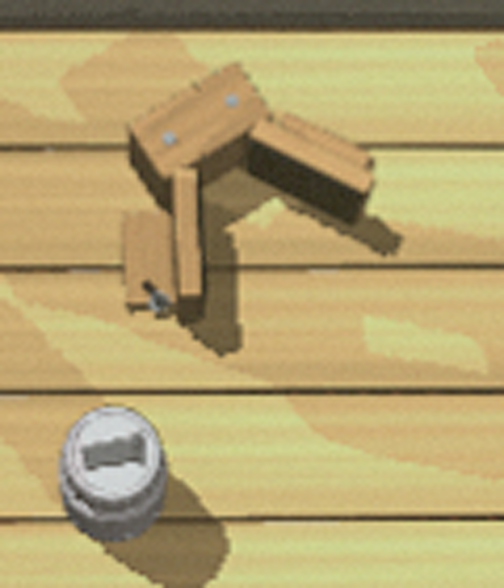

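View pics/scenec.png

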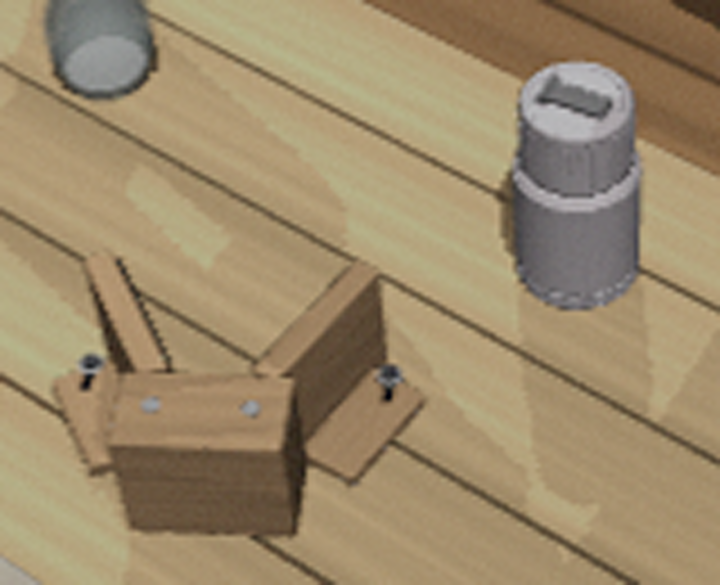

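```bash
python3 - <<'E'
from h import *
def P(u,v,z): return onz("top",280+u/4.2-0.4,140+v/4.2-0.4,z)
print("lid",P(113,455,.187))
for n,(u,v) in dict(Lin0=(198,168),Lin1=(202,295),Lout0=(175,168),Lout1=(178,295),Rin0=(255,125),Rin1=(362,190),Rout1=(375,162),Rout0=(270,112),b1=(130,128),b2=(240,65),b3=(268,105),b4=(165,172)).items(): print(n,P(u,v,.134))
print("lid scene",onz("scene",190+577/4.5,190+103/4.5,.187))
for n,u,v,z in [("vase",425,240,.06),("stand",428,188,.06),("bangle",190,238,.068),("box",178,185,.13)]: print(n,onz("top",u,v,z))
for uv in [(142,150),(475,148),(483,294),(135,293)]: print(onz("top",*uv,.06))
E
```

```text
lid [0.46337833 0.00457288 0.187     ]
Lin0 [ 0.6605512  -0.05044806  0.134     ]
Lin1 [ 0.57660548 -0.05186028  0.134     ]
Lout0 [ 0.6606218  -0.03577755  0.134     ]
Lout1 [ 0.57668482 -0.03674488  0.134     ]
Rin0 [ 0.68936696 -0.08739017  0.134     ]
Rin1 [ 0.64549194 -0.15484126  0.134     ]
Rout1 [ 0.66423631 -0.16374221  0.134     ]
Rout0 [ 0.69815287 -0.09720238  0.134     ]
b1 [ 0.68769998 -0.00726353  0.134     ]
b2 [ 0.73030958 -0.07851473  0.134     ]
b3 [ 0.70291464 -0.09601708  0.134     ]
b4 [ 0.65797554 -0.02937282  0.134     ]
lid scene [0.46544156 0.01075393 0.187     ]
vase [ 0.50955116 -0.32261358  0.06      ]
stand [ 0.65965195 -0.33885112  0.06      ]
bangle [0.51720564 0.32549224 0.068     ]
box [0.65059486 0.35158548 0.13      ]
[0.78123655 0.48015917 0.06      ]
[ 0.78161947 -0.48492378  0.06      ]
[ 0.35737889 -0.47796226  0.06      ]
[0.36556453 0.47584583 0.06      ]
```

Emit:
drive_tool:
  plan:
    - [[0.78, 1, 0.2, 0, 0, -0.12], [0.78, 1, 0.2, 0, 0, -0.12], [0.78, 1, 0.2, 0, 0, -0.12], [0.78, 1, 0.2, 0, 0, -0.12], [0.78, 1, 0.2, 0, 0, -0.12], [0.78, 1, 0.2, 0, 0, -0.12], [0.78, 1, 0.2, 0, 0, -0.12], [0.78, 1, 0.2, 0, 0, -0.12]]
  grip: 0
  force: 40

```text
time: 1.15
position: [0.3171, -0.403, 0.4447]
tool_rot: [0.997, 0.079, -0.0, -0.0]
ft_force: [0.3, -0.6, -1.1]
grip_width: 0.087
```

Emit:
drive_tool:
  plan:
    - [[0.78, 1, 0.2, 0, 0, -0.12], [0.78, 1, 0.2, 0, 0, -0.12], [0.78, 1, 0.2, 0, 0, -0.12], [0.78, 1, 0.2, 0, 0, -0.12], [0.78, 1, 0.2, 0, 0, -0.12], [0.78, 1, 0.2, 0, 0, -0.12], [0.78, 1, 0.2, 0, 0, -0.12], [0.78, 1, 0.2, 0, 0, -0.12]]

```text
time: 2.15
position: [0.473, -0.203, 0.4847]
tool_rot: [1.0, 0.029, -0.0, -0.0]
ft_force: [0.2, -0.5, 0.3]
grip_width: 0.0869
```

Emit:
drive_tool:
  plan:
    - [[0.78, 1, 0.2, 0, 0, -0.12], [0.78, 1, 0.2, 0, 0, -0.12], [0.78, 1, 0.2, 0, 0, -0.12], [0.78, 1, 0.2, 0, 0, -0.12], [0.78, 0.8, 0.2, 0, 0, -0.1], [0, 0, 0, 0, 0, 0], [0, 0, 0, 0, 0, 0]]

```text
time: 3.02
position: [0.5696, -0.0842, 0.5092]
tool_rot: [1.0, -0.001, -0.001, 0.0]
ft_force: [-0.3, 0.1, -0.5]
grip_width: 0.0865
```

```bash
python3 - <<'E'
from h import *
o=robot.get_obs();im=camera("wrist");save(im,"w1.png");np.savez("w1.npz",p=o["position"],q=o["tool_rot"])
print(o["time"],o["position"],R.from_quat(o["tool_rot"]).as_matrix().round(4),o["ft_force"])
E
```

```text
3.025 [ 0.56962466 -0.08418956  0.50918951] [[ 1.     -0.0018 -0.0017]
 [-0.0018 -1.     -0.    ]
 [-0.0017  0.     -1.    ]] [-0.26639777  0.10464383 -0.49053922]
```

View pics/w1.png

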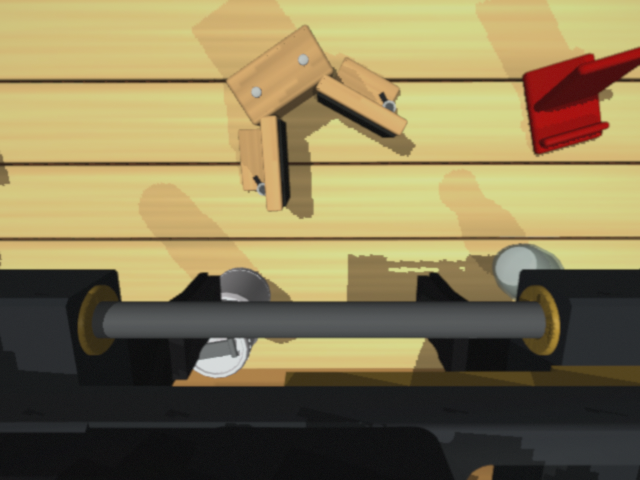

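```bash
python3 - <<'E'
import cv2
a=cv2.imread('pics/w1.png')
cv2.imwrite('pics/w1a.png',cv2.resize(a[15:220,220:420],None,fx=2.9,fy=2.9,interpolation=cv2.INTER_CUBIC))
cv2.imwrite('pics/w1b.png',cv2.resize(a[260:390,170:300],None,fx=4,fy=4,interpolation=cv2.INTER_CUBIC))
E
```

```text
(no output)
```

View pics/w1a.png

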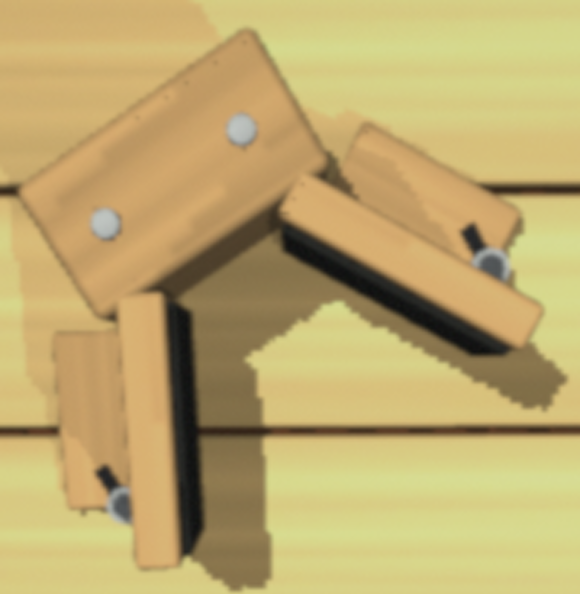

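View pics/w1b.png

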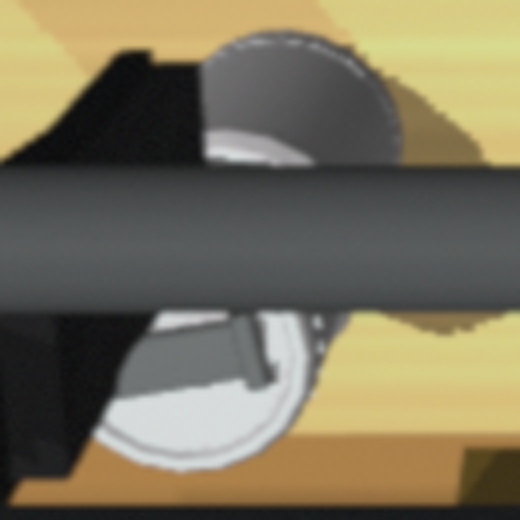

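```bash
cat > m1.py <<'E'
from h import *
o=np.load("w1.npz");o={"position":o["p"],"tool_rot":o["q"]}
def W(u,v,z): return onz("wrist",220+u/2.9-.3,15+v/2.9-.3,z,o)
px=[(120,298),(138,570),(163,295),(182,568),(303,173),(543,308),(280,212),(520,347)]
w=np.array([W(*p,.134)[:2] for p in px])
print(w.round(4))
n=np.array([.5,.866])*1
def mk(a,off): return np.array(a)+off*n
L=[mk((38,17),18),mk((-36,60),18),mk((38,17),4),mk((-36,60),4)]
M=np.array(L+[p*[1,-1] for p in L])/1000
a=M-M.mean(0);b=w-w.mean(0)
th=np.arctan2((a[:,0]*b[:,1]-a[:,1]*b[:,0]).sum(),(a*b).sum())
Rm=np.array([[np.cos(th),-np.sin(th)],[np.sin(th),np.cos(th)]])
t=w.mean(0)-Rm@M.mean(0)
print("yaw",np.degrees(th),"origin",t,"res mm",((w-(M@Rm.T+t))*1000).round(1).tolist())
# jaw directions
for i,j in((0,1),(2,3),(4,5),(6,7)):
    d=w[j]-w[i];print(np.degrees(np.arctan2(d[1],d[0]))%360,np.linalg.norm(d))
# block top corners in holder frame
for z in(.134,.14):
  print([ (Rm.T@(W(*p,z)[:2]-t)*1000).round(1).tolist() for p in[(20,190),(248,30),(330,162),(102,318)]])
# lid: arc bottom
for uv in[(190,468),(305,370)]: print("lid",onz("wrist",170+uv[0]/4-.4,260+uv[1]/4-.4,.187,o))
print(np.linalg.norm(w[0]-w[2]))
E
python3 m1.py
```

```text
[[ 0.6552 -0.0344]
 [ 0.5721 -0.037 ]
 [ 0.656  -0.0474]
 [ 0.5727 -0.0511]
 [ 0.6902 -0.0895]
 [ 0.6521 -0.162 ]
 [ 0.6794 -0.0827]
 [ 0.6407 -0.1557]]
yaw 32.516188676193 origin [ 0.63433078 -0.08595118] res mm [[-1.2, -1.2], [1.2, -0.3], [-1.0, -0.2], [1.2, -0.3], [-1.3, -1.3], [-0.1, 2.2], [0.4, -1.0], [0.9, 2.1]]
181.7880298920312 0.0831391892236478
182.53398783929407 0.08339228199221295
242.29150813412542 0.08194989249836898
242.04298741795554 0.08259718447726305
[[86.3, 39.8], [85.8, -40.2], [43.5, -41.3], [43.5, 40.2]]
[[84.8, 39.1], [84.4, -39.5], [42.8, -40.6], [42.8, 39.5]]
lid [0.43363798 0.00531609 0.187     ]
lid [ 0.45775987 -0.02126065  0.187     ]
0.013018274948420148
```

Emit:
drive_tool:
  plan:
    - [[-0.84, 0.73, -0.7, 0, 0.02, 0.02], [-0.84, 0.73, -0.7, 0, 0, 0], [-0.84, 0.73, -0.7, 0, 0, 0], [-0.84, 0.73, -0.7, 0, 0, 0], [-0.84, 0.73, -0.7, 0, 0, 0], [0, 0, 0, 0, 0, 0], [0, 0, 0, 0, 0, 0]]

```text
time: 3.95
position: [0.466, 0.0063, 0.423]
tool_rot: [1.0, -0.0, 0.0, 0.0]
ft_force: [0.3, -0.2, 0.5]
grip_width: 0.087
```

```bash
python3 - <<'E'
from h import *
o=robot.get_obs();im=camera("wrist");save(im,"w2.png");np.savez("w2.npz",p=o["position"],q=o["tool_rot"])
print(o["time"],o["position"],R.from_quat(o["tool_rot"]).as_matrix().round(4),o["ft_force"])
E
```

```text
3.95 [0.46599543 0.00630647 0.42304732] [[ 1.e+00 -7.e-04  6.e-04]
 [-7.e-04 -1.e+00 -1.e-03]
 [ 6.e-04  1.e-03 -1.e+00]] [ 0.30928966 -0.20545288  0.47190231]
```

View pics/w2.png

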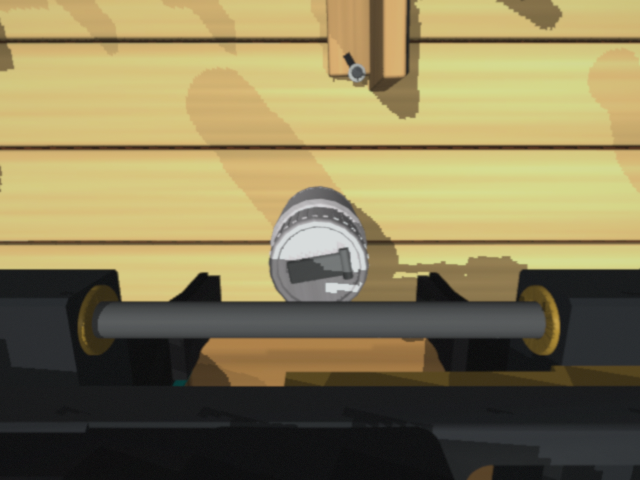

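```bash
python3 - <<'E'
from h import *
o=np.load("w2.npz");o={"position":o["p"],"tool_rot":o["q"]}
for uv in[(319,219),(271,268),(368,268),(319,268)]: print(uv,onz("wrist",*uv,.187,o))
a=cv2.imread('pics/w2.png');cv2.imwrite('pics/w2b.png',cv2.resize(a[170:310,250:390],None,fx=4,fy=4,interpolation=cv2.INTER_CUBIC))
E
```

```text
(319, 219) [0.48940115 0.00542266 0.187     ]
(271, 268) [0.46023168 0.03351604 0.187     ]
(368, 268) [ 0.46020315 -0.02324289  0.187     ]
(319, 268) [0.46021818 0.00542757 0.187     ]
```

View pics/w2b.png

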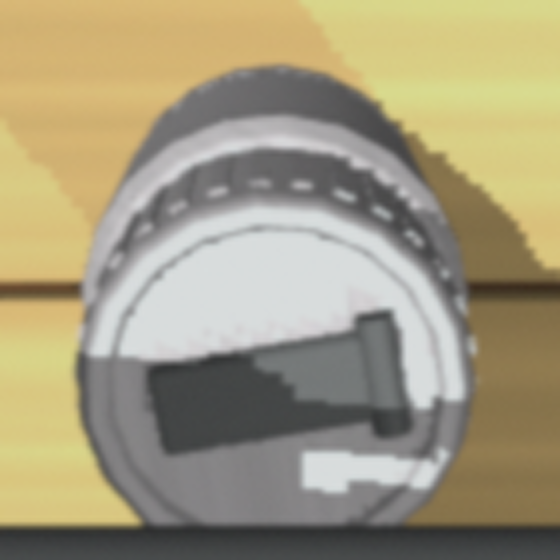

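Emit:
drive_tool:
  plan:
    - [[-0.2, -0.03, -0.9, 0, 0, 0], [0, 0, -0.9, 0, 0, 0], [0, 0, -0.9, 0, 0, 0], [0, 0, -0.92, 0, 0, 0], [0, 0, 0, 0, 0, 0], [0, 0, 0, 0, 0, 0]]

```text
time: 4.75
position: [0.4611, 0.0059, 0.3325]
tool_rot: [1.0, -0.0, 0.0, 0.0]
ft_force: [-0.9, -0.7, 0.0]
grip_width: 0.087
```

Emit:
drive_tool:
  plan:
    - [[0, 0, 0, 0, 0, 0], [0, 0, 0, 0, 0, 0], [0, 0, 0, 0, 0, 0], [0, 0, 0, 0, 0, 0], [0, 0, 0, 0, 0, 0], [0, 0, 0, 0, 0, 0]]
  grip: 1
  force: 30

```text
time: 5.5
position: [0.4602, 0.0064, 0.332]
tool_rot: [1.0, 0.0, -0.001, 0.0]
ft_force: [-0.4, -1.1, 2.8]
grip_width: 0.0596
```

Emit:
drive_tool:
  plan:
    - [[0, 0, 0.24, 0, 0, 0], [0.27, -0.87, 0, 0, 0, 0], [0.27, -0.87, 0, 0, 0, 0], [0.27, -0.87, 0, 0, 0, 0], [0.27, -0.87, 0, 0, 0, 0], [0.27, -0.87, 0, 0, 0, 0], [0.27, -0.87, 0, 0, 0, 0], [0, 0, 0, 0, 0, 0]]

```text
time: 6.5
position: [0.5015, -0.1261, 0.3378]
tool_rot: [1.0, -0.001, -0.0, 0.0]
ft_force: [-0.7, 0.7, -2.6]
grip_width: 0.0592
```

```bash
python3 - <<'E'
from h import *
o=robot.get_obs();im=camera("wrist");save(im,"w3.png");np.savez("w3.npz",p=o["position"],q=o["tool_rot"])
save(camera("top"),"t3.png");save(camera("scene"),"s3.png")
print(o["time"],o["position"],R.from_quat(o["tool_rot"]).as_matrix().round(4),o["ft_force"],o["grip_width"])
E
```

```text
6.5 [ 0.50151333 -0.12606976  0.33781443] [[ 1.0e+00 -2.2e-03 -4.0e-04]
 [-2.2e-03 -1.0e+00 -9.0e-04]
 [-4.0e-04  9.0e-04 -1.0e+00]] [-0.72270912  0.72428783 -2.62825445] 0.05922304143733026
```

View pics/w3.png

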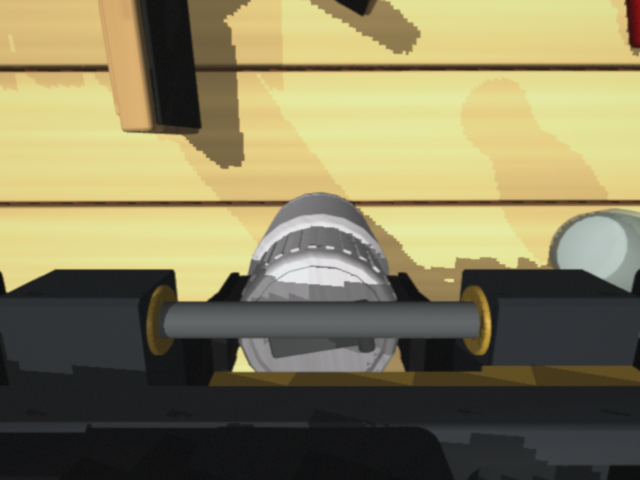

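View pics/s3.png

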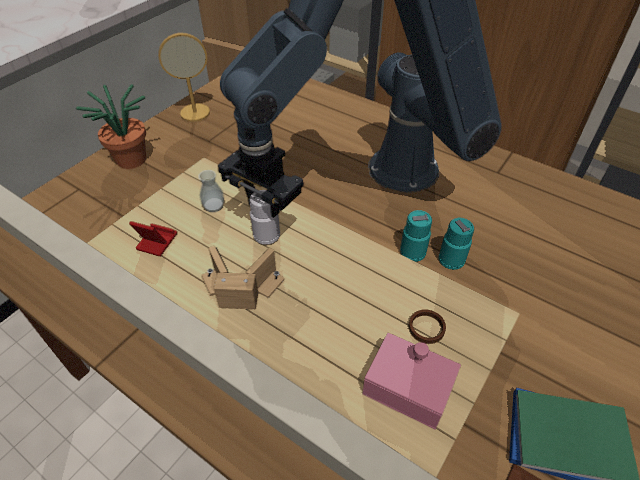

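```bash
python3 - <<'E'
from h import *
o=np.load("w3.npz");o={"position":o["p"],"tool_rot":o["q"]}
a=cv2.imread('pics/w3.png');cv2.imwrite('pics/w3b.png',cv2.resize(a[180:390,220:420],None,fx=2.8,fy=2.8,interpolation=cv2.INTER_CUBIC))
for uv in[(320,248),(242,310),(398,310),(320,376)]: print(uv,onz("wrist",*uv,.1928,o))
for uv in[(124,131),(155,132)]: print(uv,onz("wrist",*uv,.134,o))
E
```

```text
(320, 248) [ 0.5328775  -0.12719308  0.1928    ]
(242, 310) [ 0.51051727 -0.09998964  0.1928    ]
(398, 310) [ 0.51041248 -0.15434424  0.1928    ]
(320, 376) [ 0.48440674 -0.1271428   0.1928    ]
(124, 131) [ 0.57217841 -0.03796655  0.134     ]
(155, 132) [ 0.5716996  -0.05208983  0.134     ]
```

View pics/w3b.png

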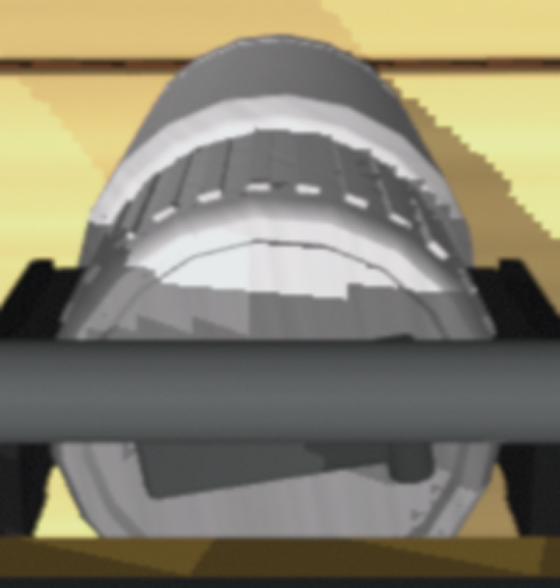

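Emit:
drive_tool:
  plan:
    - [[0.78, 0.06, 0, 0, 0, 0], [0.78, 0.06, 0, 0, 0, 0], [0.78, 0.06, 0, 0, 0, 0], [0.78, 0.06, 0, 0, 0, 0], [0, 0, -0.1, 0, 0, 0], [0, 0, -0.08, 0, 0, 0], [0, 0, 0, 0, 0, 0], [0, 0, 0, 0, 0, 0]]

```text
time: 7.65
position: [0.578, -0.118, 0.3332]
tool_rot: [1.0, -0.0, -0.001, -0.0]
ft_force: [0.6, 0.5, -2.7]
grip_width: 0.0595
```

```bash
cat > st.py <<'E'
from h import *
import sys
o=robot.get_obs();p=o["position"];f=o["ft_force"]
O=np.array([.6345,-.086]);t=np.radians(32);Rm=np.array([[np.cos(t),-np.sin(t)],[np.sin(t),np.cos(t)]])
r=R.from_quat(o["tool_rot"]).as_matrix()
print(round(o["time"],3),p.round(4),"holder xy mm",(Rm.T@(p[:2]-O)*1000).round(1),"F",f.round(1),"Fh",(Rm.T@f[:2]).round(1),"M",o["moment"].round(2),"w",o["grip_width"],"yaw",np.degrees(np.arctan2(r[1,0],r[0,0])).round(2),"tilt",r[:2,2].round(4),"q6",o["q"][5])
for n in sys.argv[1:]:
    k,fn=n.split(":");save(camera(k),fn)
E
python3 st.py
```

```text
7.65 [ 0.578  -0.118   0.3332] holder xy mm [-64.8   2.8] F [ 0.6  0.5 -2.7] Fh [0.8 0.1] M [0.06 0.04 0.01] w 0.05948180178855849 yaw -0.01 tilt [-0.0027  0.0002] q6 1.1810812510403974
```

Emit:
drive_tool:
  plan:
    - [[0.06, -0.09, -0.03, 0, 0, 0], [0, 0, 0, 0, 0, 0], [0.34, 0.21, 0, 0, 0, 0], [0.34, 0.21, 0, 0, 0, 0], [0.34, 0.21, 0, 0, 0, 0], [0.34, 0.21, 0, 0, 0, 0], [0, 0, 0, 0, 0, 0]]

```text
time: 8.52
position: [0.6148, -0.0986, 0.3325]
tool_rot: [1.0, 0.001, -0.001, 0.0]
ft_force: [0.0, -0.5, -2.6]
grip_width: 0.0596
```

```bash
python3 st.py wrist:w4.png
```

```text
8.525 [ 0.6148 -0.0986  0.3325] holder xy mm [-23.4  -0.3] F [ 0.  -0.5 -2.6] Fh [-0.2 -0.4] M [ 0.01  0.1  -0.  ] w 0.059564591764301275 yaw 0.07 tilt [-0.0014 -0.0002] q6 1.2317766384238986
```

View pics/w4.png

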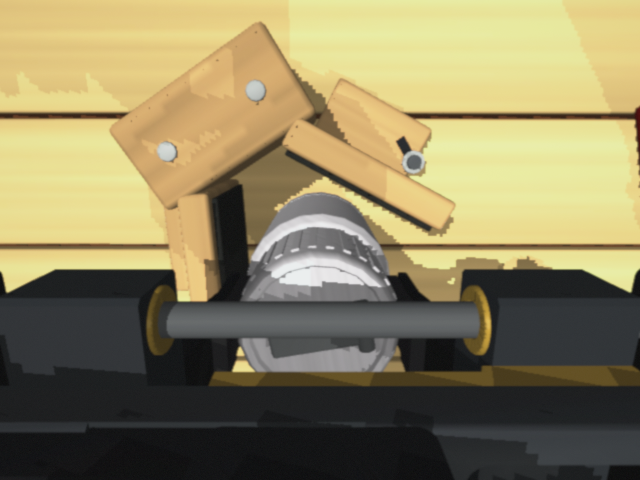

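```bash
python3 - <<'E'
from h import *
o=robot.get_obs();print(o["time"])
W=lambda p:onz("wrist",*p,.134,o)[:2]
c=[W(p) for p in[(111,130),(260,22),(315,114),(166,207)]]
for i,j in((0,1),(3,2)):
    d=c[i]-c[j];print("yaw",np.degrees(np.arctan2(d[1],d[0]))-90,np.linalg.norm(d))
m=(c[2]+c[3])/2;print(m,m-.0425*np.array([np.cos(np.radians(32)),np.sin(np.radians(32))]))
d=W((455,205))-W((303,121));print(np.degrees(np.arctan2(d[1],d[0]))%360-210,np.linalg.norm(d))
print(W((303,121)),W((455,205)))
E
```

```text
8.575
yaw 32.60424118035202 0.08016977048939719
yaw 30.774645693638718 0.08059238284148214
[ 0.67079064 -0.06303578] [ 0.6347486  -0.08555735]
32.056389217834294 0.0793615157051058
[ 0.68846803 -0.09237799] [ 0.65127904 -0.16248668]
```

Emit:
drive_tool:
  plan:
    - [[0, 0, -0.02, 0, 0, 0], [0.17, 0.105, 0, 0, 0, 0], [0.17, 0.105, 0, 0, 0, 0], [0.17, 0.105, 0, 0, 0, 0], [0, 0, 0, 0, 0, 0]]

```text
time: 9.2
position: [0.6275, -0.0911, 0.3321]
tool_rot: [1.0, 0.0, -0.0, -0.0]
ft_force: [-0.3, 0.8, -0.1]
grip_width: 0.0591
```

```bash
python3 st.py
```

```text
9.2 [ 0.6275 -0.0911  0.3321] holder xy mm [-8.6 -0.6] F [-0.3  0.8 -0.1] Fh [0.2 0.8] M [ 0.14 -0.12 -0.04] w 0.05913446060351522 yaw 0.01 tilt [-0.0003  0.0003] q6 1.2504244804945104
```

Emit:
drive_tool:
  plan:
    - [[0.085, 0.053, 0, 0, 0, 0], [0.085, 0.053, 0, 0, 0, 0], [0.085, 0.053, 0, 0, 0, 0], [0, 0, 0, 0, 0, 0]]

```text
time: 9.7
position: [0.6333, -0.0874, 0.3321]
tool_rot: [1.0, 0.0, -0.001, 0.0]
ft_force: [-1.3, -0.1, 0.9]
grip_width: 0.0594
```

```bash
python3 st.py
```

```text
9.7 [ 0.6333 -0.0874  0.3321] holder xy mm [-1.7 -0.5] F [-1.3 -0.1  0.9] Fh [-1.2  0.6] M [-0.26  0.16 -0.03] w 0.059444228783672455 yaw 0.01 tilt [-0.0018 -0.    ] q6 1.2595274173911477
```

Emit:
drive_tool:
  plan:
    - [[0.085, 0.053, 0, 0, 0, 0], [0.085, 0.053, 0, 0, 0, 0], [0, 0, 0, 0, 0, 0]]

```text
time: 10.07
position: [0.6364, -0.0852, 0.3325]
tool_rot: [1.0, 0.0, -0.003, 0.001]
ft_force: [-5.8, -2.8, 6.0]
grip_width: 0.0593
```

```bash
python3 st.py
```

```text
10.075 [ 0.6364 -0.0852  0.3325] holder xy mm [ 2.  -0.4] F [-5.8 -2.8  6. ] Fh [-6.4  0.7] M [-0.79  1.11 -0.07] w 0.05932858408186769 yaw 0.03 tilt [-0.0065 -0.0015] q6 1.2658697339987772
```

Emit:
drive_tool:
  plan:
    - [[0.05, 0.032, 0.01, 0, 0, 0], [0.05, 0.032, 0, 0, 0, 0], [0, 0, 0, 0, 0, 0]]

```text
time: 10.45
position: [0.6379, -0.084, 0.3326]
tool_rot: [1.0, 0.0, -0.005, 0.001]
ft_force: [-8.9, -4.5, 6.9]
grip_width: 0.0592
```

```bash
python3 st.py
```

```text
10.45 [ 0.6379 -0.084   0.3326] holder xy mm [ 3.9 -0.1] F [-8.9 -4.5  6.9] Fh [-10.    0.9] M [-1.12  1.75 -0.2 ] w 0.059208045774780525 yaw 0.03 tilt [-0.0104 -0.0022] q6 1.2698144135681213
```

Emit:
drive_tool:
  plan:
    - [[0.05, 0.032, 0, 0, 0, 0], [0, 0, 0, 0, 0, 0]]

```text
time: 10.7
position: [0.6385, -0.0836, 0.3326]
tool_rot: [1.0, 0.0, -0.006, 0.002]
ft_force: [-11.3, -6.7, 7.9]
grip_width: 0.0593
```

```bash
python3 st.py wrist:w5.png
```

```text
10.7 [ 0.6385 -0.0836  0.3326] holder xy mm [ 4.6 -0.1] F [-11.3  -6.7   7.9] Fh [-13.1   0.3] M [-1.48  2.08 -0.22] w 0.05932646779875251 yaw 0.04 tilt [-0.0129 -0.0032] q6 1.2716848700037902
```

View pics/w5.png

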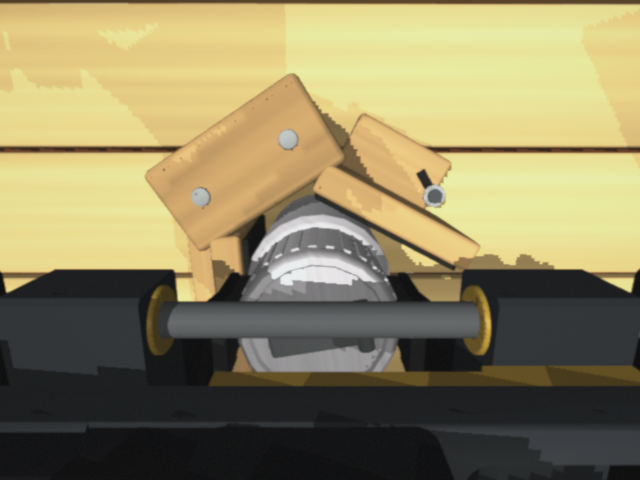

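Emit:
drive_tool:
  plan:
    - [[-0.035, -0.022, 0, 0.02, -0.06, 0], [-0.035, -0.022, 0, 0.02, -0.06, 0], [0, 0, 0, 0, 0, 0]]

```text
time: 11.12
position: [0.6364, -0.0845, 0.3325]
tool_rot: [1.0, 0.001, -0.001, -0.001]
ft_force: [-12.2, -5.5, 7.9]
grip_width: 0.0596
```

```bash
python3 st.py
```

```text
11.125 [ 0.6364 -0.0845  0.3325] holder xy mm [2.4 0.2] F [-12.2  -5.5   7.9] Fh [-13.2   1.8] M [-1.31  2.22 -0.18] w 0.059638339772286164 yaw 0.06 tilt [-0.001   0.0017] q6 1.2629615877155387
```

Emit:
drive_tool:
  plan:
    - [[0.035, 0.027, 0.015, 0, -0.01, 0], [0, 0, 0, 0, 0, 0], [0, 0, 0, 0, 0, 0]]

```text
time: 11.5
position: [0.6368, -0.0843, 0.3325]
tool_rot: [1.0, 0.001, -0.001, -0.0]
ft_force: [-13.6, -7.2, 9.1]
grip_width: 0.0597
```

```bash
python3 st.py top:t6.png scene:s6.png; python3 -c "
import cv2
a=cv2.imread('pics/s6.png')[190:320,190:350];b=cv2.imread('pics/scene0.png')[190:320,190:350]
cv2.imwrite('pics/s6c.png',cv2.resize(cv2.vconcat([a,b]),None,fx=2.3,fy=2.3,interpolation=cv2.INTER_CUBIC))"
```

```text
11.5 [ 0.6368 -0.0843  0.3325] holder xy mm [2.8 0.2] F [-13.6  -7.2   9.1] Fh [-15.4   1.1] M [-1.65  2.54 -0.08] w 0.059671622787665406 yaw 0.08 tilt [-0.0026  0.0007] q6 1.2641860924178752
```

View pics/s6c.png

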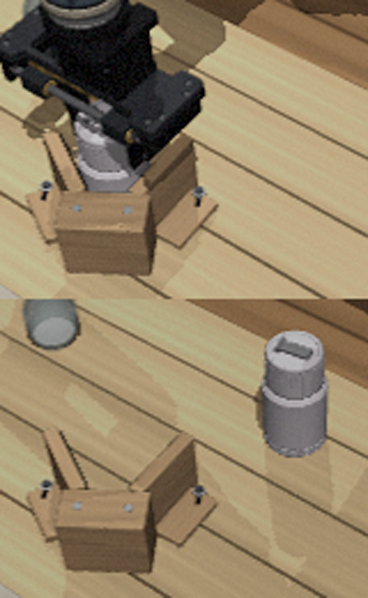

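Emit:
drive_tool:
  plan:
    - [[0, 0, 0, -0.007, -0.002, 0.5], [0, 0, 0, -0.007, -0.002, 0.5], [0, 0, 0, -0.007, -0.002, 0.5], [0, 0, 0, -0.007, -0.002, 0.5]]

```text
time: 12.1
position: [0.6368, -0.0845, 0.3326]
tool_rot: [0.994, 0.106, -0.001, -0.0]
ft_force: [-12.6, -8.4, 9.1]
grip_width: 0.0591
```

```bash
python3 st.py wrist:w7.png
```

```text
12.1 [ 0.6368 -0.0845  0.3326] holder xy mm [2.8 0.1] F [-12.6  -8.4   9.1] Fh [-15.1  -0.5] M [-1.58  2.48 -0.29] w 0.05911715897546956 yaw 12.13 tilt [-0.0024  0.0003] q6 1.0537910667552095
```

View pics/w7.png

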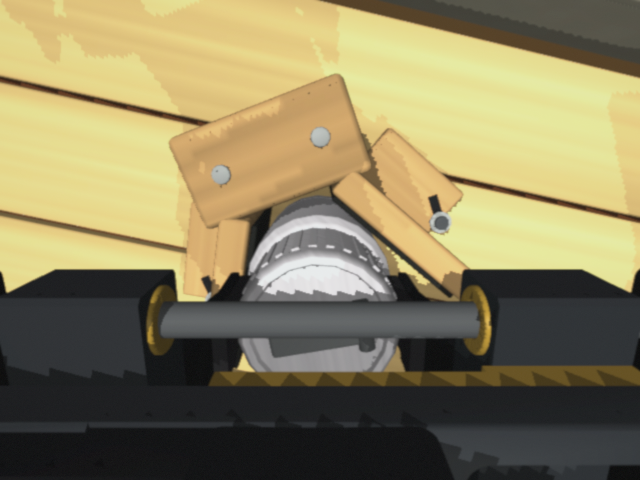

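Emit:
drive_tool:
  plan:
    - [[0, 0, 0, -0.007, -0.002, 0.5], [0, 0, 0, -0.007, -0.002, 0.5], [0, 0, 0, -0.007, -0.002, 0.5], [0, 0, 0, -0.007, -0.002, 0.5], [0, 0, 0, -0.007, -0.002, 0.5], [0, 0, 0, -0.007, -0.002, 0.5], [0, 0, 0, -0.007, -0.002, 0.5], [0, 0, 0, -0.007, -0.002, 0.5]]

```text
time: 13.15
position: [0.6369, -0.0847, 0.3325]
tool_rot: [0.951, 0.31, -0.001, -0.0]
ft_force: [-11.9, -9.5, 8.0]
grip_width: 0.0596
```

```bash
python3 st.py
```

```text
13.15 [ 0.6369 -0.0847  0.3325] holder xy mm [ 2.8 -0.2] F [-11.9  -9.5   8. ] Fh [-15.2  -1.7] M [-1.27  2.52 -0.23] w 0.05957983516171363 yaw 36.11 tilt [-0.0017 -0.0004] q6 0.6354771092971538
```

Emit:
drive_tool:
  plan:
    - [[0.006, -0.01, 0, -0.007, -0.002, 0.5], [0, 0, 0, -0.007, -0.002, 0.5], [0.006, -0.01, 0, -0.007, -0.002, 0.5], [0, 0, 0, -0.007, -0.002, 0.5], [0, 0, 0, -0.007, -0.002, 0.5], [0, 0, 0, -0.007, -0.002, 0.5], [0, 0, 0, -0.007, -0.002, 0.5], [0, 0, 0, -0.007, -0.002, 0.5]]

```text
time: 14.15
position: [0.6372, -0.085, 0.3325]
tool_rot: [0.866, 0.501, -0.001, -0.0]
ft_force: [-11.4, -9.4, 7.8]
grip_width: 0.0596
```

```bash
python3 st.py wrist:w8.png
```

```text
14.15 [ 0.6372 -0.085   0.3325] holder xy mm [ 2.8 -0.5] F [-11.4  -9.4   7.8] Fh [-14.7  -1.9] M [-1.36  2.63 -0.27] w 0.05958747884298404 yaw 60.12 tilt [-0.0015 -0.0008] q6 0.21632265748136703
```

View pics/w8.png

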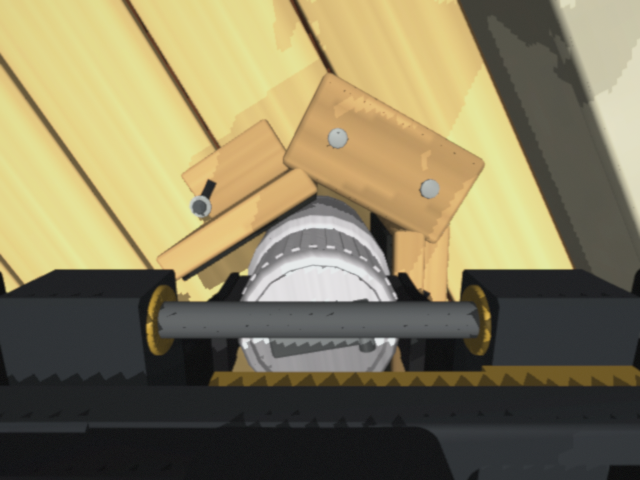

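Emit:
drive_tool:
  plan:
    - [[0, 0, 0, -0.004, -0.002, 0.35], [0, 0, 0, 0, 0, 0], [0, 0, 0, 0, 0, 0]]

```text
time: 14.58
position: [0.6371, -0.0849, 0.3325]
tool_rot: [0.856, 0.516, -0.001, 0.0]
ft_force: [-11.7, -8.6, 9.1]
grip_width: 0.0593
```

```bash
python3 st.py
```

```text
14.575 [ 0.6371 -0.0849  0.3325] holder xy mm [ 2.8 -0.5] F [-11.7  -8.6   9.1] Fh [-14.4  -1.1] M [-1.31  2.66 -0.02] w 0.05927350437908067 yaw 62.18 tilt [-0.0016 -0.001 ] q6 0.18052435317263313
```

Emit:
drive_tool:
  plan:
    - [[-0.05, -0.035, 0.01, -0.02, 0.06, 0], [-0.05, -0.035, 0.01, -0.02, 0.06, 0], [0, 0, 0, 0, 0, 0], [0, 0, 0, 0, 0, 0]]

```text
time: 15.08
position: [0.6373, -0.085, 0.3325]
tool_rot: [0.857, 0.516, -0.002, -0.0]
ft_force: [-4.6, -2.3, -0.8]
grip_width: 0.0596
```

```bash
python3 st.py
```

```text
15.075 [ 0.6373 -0.085   0.3325] holder xy mm [ 2.8 -0.7] F [-4.6 -2.3 -0.8] Fh [-5.1  0.5] M [-0.51  0.98 -0.12] w 0.05959205701940557 yaw 62.12 tilt [-0.0039 -0.0021] q6 0.18278483982706173
```

Emit:
drive_tool:
  plan:
    - [[-0.025, -0.016, -0.02, 0, 0.01, 0], [0, 0, 0, 0, 0, 0], [0, 0, 0, 0, 0, 0]]

```text
time: 15.45
position: [0.637, -0.0852, 0.3324]
tool_rot: [0.857, 0.516, -0.002, -0.0]
ft_force: [-4.7, -1.2, 0.4]
grip_width: 0.0594
```

```bash
python3 st.py
```

```text
15.45 [ 0.637  -0.0852  0.3324] holder xy mm [ 2.6 -0.6] F [-4.7 -1.2  0.4] Fh [-4.6  1.5] M [-0.31  0.97 -0.07] w 0.05935450897955124 yaw 62.12 tilt [-0.003  -0.0017] q6 0.18197246640719353
```

Emit:
drive_tool:
  plan:
    - [[-0.015, -0.01, 0, 0, 0, 0], [0, 0, 0, 0, 0, 0]]

```text
time: 15.7
position: [0.6369, -0.0853, 0.3324]
tool_rot: [0.857, 0.516, -0.001, -0.0]
ft_force: [-4.2, -0.3, 0.2]
grip_width: 0.0591
```

Emit:
drive_tool:
  plan:
    - [[0, 0, 0, 0, 0, 0], [0, 0, 0, 0, 0, 0], [0, 0, 0, 0, 0, 0], [0, 0, 0, 0, 0, 0]]
  grip: 0

```text
time: 16.2
position: [0.6376, -0.0857, 0.3329]
tool_rot: [0.857, 0.516, -0.0, 0.001]
ft_force: [-0.4, -0.3, -0.1]
grip_width: 0.0851
```

```bash
python3 st.py wrist:w9.png
```

```text
16.2 [ 0.6376 -0.0857  0.3329] holder xy mm [ 2.8 -1.4] F [-0.4 -0.3 -0.1] Fh [-0.5 -0. ] M [ 0.02 -0.08  0.01] w 0.08509408310934943 yaw 62.11 tilt [ 0.0008 -0.0024] q6 0.18127746231604655
```

View pics/w9.png

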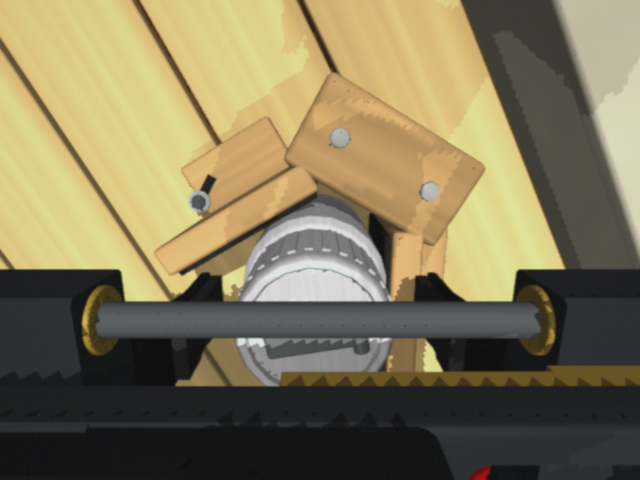

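Emit:
drive_tool:
  plan:
    - [[0, 0, 0.4, 0, 0, 0], [0, 0, 0.9, 0, 0, 0], [0, 0, 1, 0, 0, 0], [0, 0, 1, 0, 0, 0], [0, 0, 1, 0, 0, 0], [0, 0, 1, 0, 0, 0], [-0.8, 0, 1, 0, 0, -0.5], [-0.8, 0, 0, 0, 0, -0.5]]

```text
time: 17.25
position: [0.5971, -0.0857, 0.4936]
tool_rot: [0.883, 0.47, 0.001, 0.003]
ft_force: [0.2, -0.5, -0.3]
grip_width: 0.0869
```

Emit:
drive_tool:
  plan:
    - [[-0.8, -0.3, 0, 0, 0, -1], [-0.8, -0.3, 0, 0, 0, -1], [0, 0, 0, 0, 0, -1], [0, 0, 0, 0, 0, -1], [0, 0, 0, 0, 0, -0.3], [0, 0, 0, 0, 0, 0], [0, 0, 0, 0, 0, 0]]

```text
time: 18.12
position: [0.5572, -0.1006, 0.4903]
tool_rot: [0.965, 0.262, -0.001, 0.0]
ft_force: [0.4, 1.0, -0.2]
grip_width: 0.0868
```

```bash
cat > lk.py <<'E'
from h import *
o=robot.get_obs();save(camera("wrist"),"w10.png");np.savez("w10.npz",p=o["position"],q=o["tool_rot"])
print(o["time"],o["position"])
save(camera("top"),"t10.png");save(camera("scene"),"s10.png")
a=cv2.imread('pics/s10.png')[170:310,190:350];cv2.imwrite('pics/s10c.png',cv2.resize(a,None,fx=4.2,fy=4.2,interpolation=cv2.INTER_CUBIC))
E
python3 lk.py
```

```text
18.125 [ 0.55715582 -0.10063454  0.49026062]
```

View pics/w10.png

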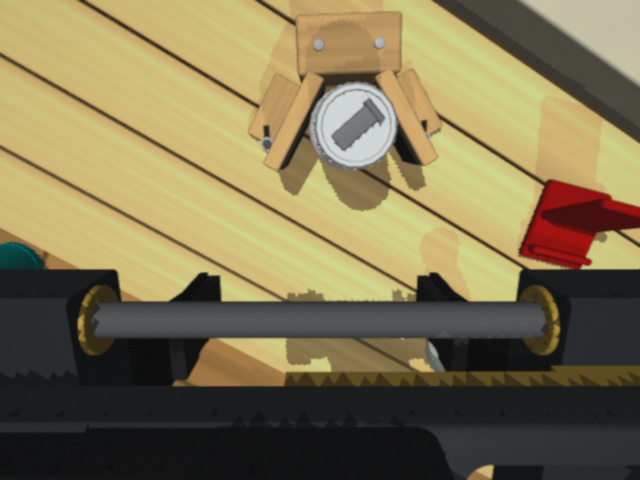

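View pics/s10c.png

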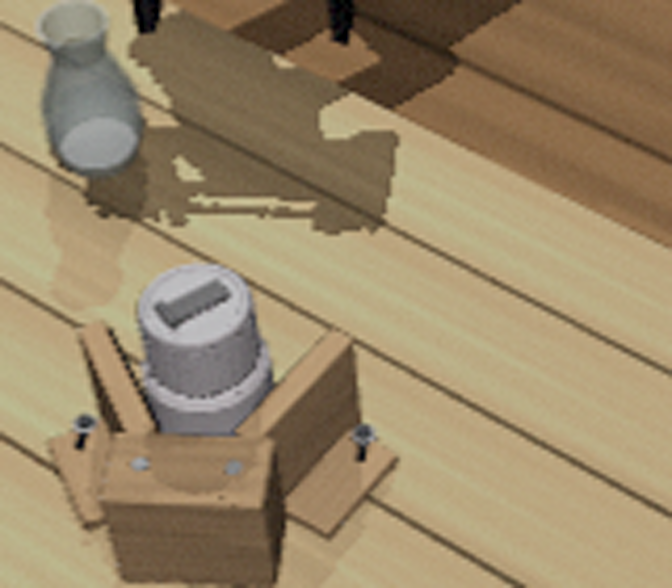

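View pics/t10.png

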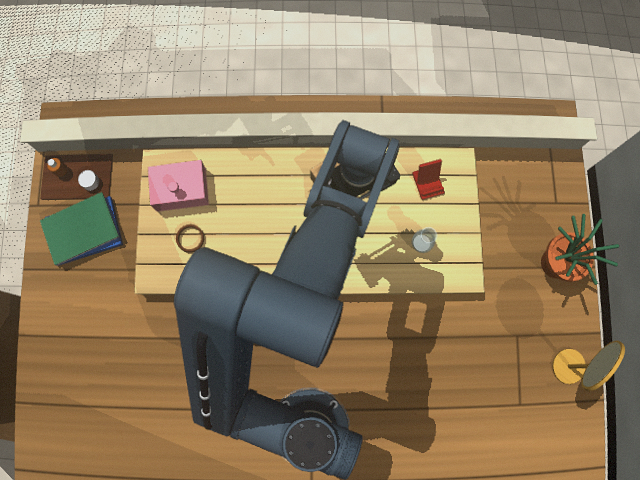

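```bash
python3 -c "
import cv2
a=cv2.imread('pics/w10.png')
cv2.imwrite('pics/w10c.png',cv2.resize(a[0:180,240:450],None,fx=3.3,fy=3.3,interpolation=cv2.INTER_CUBIC))"
```

```text
(no output)
```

View pics/w10c.png

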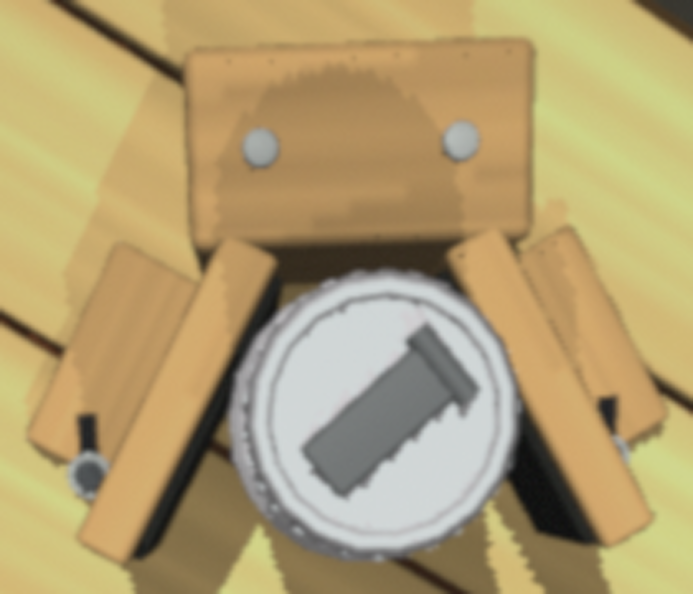

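```bash
cat > m2.py <<'E'
from h import *
o=np.load("w10.npz");o={"position":o["p"],"tool_rot":o["q"]}
W=lambda u,v,z: onz("wrist",240+u/3.3-.35,v/3.3-.35,z,o)
px=[(228,238),(80,538),(278,262),(128,562),(500,232),(652,518),(449,252),(605,545)]
w=np.array([W(*p,.134)[:2] for p in px])
n=np.array([.5,.866]);mk=lambda a,off: np.array(a)+off*n
L=[mk((38,17),18),mk((-36,60),18),mk((38,17),4),mk((-36,60),4)]
M=np.array(L+[p*[1,-1] for p in L])/1000
a=M-M.mean(0);b=w-w.mean(0)
th=np.arctan2((a[:,0]*b[:,1]-a[:,1]*b[:,0]).sum(),(a*b).sum())
Rm=np.array([[np.cos(th),-np.sin(th)],[np.sin(th),np.cos(th)]]);t=w.mean(0)-Rm@M.mean(0)
print("yaw",np.degrees(th),"origin",t,"res",((w-(M@Rm.T+t))*1000).round(1).tolist())
for c in[(381,413),(379,415)]:
    l=W(*c,.187)[:2];print("lid",l,"in holder mm",Rm.T@(l-t)*1000)
def fl(p,q):d=q-p;return np.degrees(np.arctan2(d[1],d[0]))
after=fl(W(303,450,.189)[:2],W(408,348,.189)[:2]),fl(W(345,495,.189)[:2],W(450,402,.189)[:2])
o2=np.load("w2.npz");o2={"position":o2["p"],"tool_rot":o2["q"]}
V=lambda u,v: onz("wrist",250+u/4-.4,170+v/4-.4,.189,o2)[:2]
before=fl(V(150,368),V(357,330)),fl(V(168,455),V(378,415))
print(before,after)
E
python3 m2.py
```

```text
yaw 32.20376288769744 origin [ 0.63593383 -0.08519332] res [[-2.0, -0.9], [1.9, -0.9], [-1.1, -0.2], [2.3, -0.6], [-2.1, -2.3], [0.1, 2.7], [0.2, -0.5], [0.7, 2.7]]
lid [ 0.63613842 -0.08408147] in holder mm [0.76565893 0.83176955]
lid [ 0.63557704 -0.08392949] in holder mm [0.37163335 1.25954837]
(np.float64(-79.20753373193885), np.float64(-78.64768675732219)) (np.float64(-16.205215010775127), np.float64(-18.41758320989584))
```

```bash
python3 -c "
from rig import robot
print(robot.hand_in())"
```

```text
the job is handed in; nothing more can be done
None
```

I put the aluminium cup in the opening aid, pressed it home and loosened its lid by about a sixth of a turn. The job was handed in at about 18 s of the 72 s allowed.

- **Pressing:** I gripped the cup by its lid, set it down at the mouth of the V and pushed in small steps. The force rose steadily to about 15 N, well above the 3 N that slides the aid, so I took the aid to be against its screws. The tool leaned back slightly under load, and I corrected that before turning.
- **Turning:** I turned the gripper 62° anticlockwise while the force held at 14.4–15.4 N along the push direction. The measured moment was about 0.25 N m, which matches the thread. I then eased the push to about 4 N, opened the fingers and lifted clear.

**Last checks**
- **Lid angle:** the flap on the lid turned from about −79° to between −16° and −18°, so roughly 60–63°.
- **Seating:** the lid centre measured 0.4–0.8 mm along and 0.8–1.3 mm across from the seated axis. My jaw-corner fit left errors of up to 2–3 mm, so this is only as good as that.
- **Surroundings:** the cup looks upright in the scene view. I saw no change in the vase, bangle, phone stand or jewellery box, though I did not measure them. The arm stands clear of everything.

I could not tell directly whether the plain cup body stayed still while the lid turned. I am inferring that from the 15 N push and the steady moment. The moment read only about 0.02 N m at the one check after the final 2° of turn.

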